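# Seat a die insert and snap the toggle clamp shut

## Robot

A 6-joint arm with a two-finger parallel gripper is mounted at the origin on a cart in front of the work surface, level with it; the furniture and walls round the work are solid. World frame = base frame: x ahead of the robot, y to its left, z up, the work surface at z = 0. Lengths are in mm, angles in rad, forces in N, time in s.
With the tool pointing down it reaches from about 350 to 1000 mm from the base axis. Payload 7.1 kg.
Tool frame: the origin (TCP) lies at the very end of the fingers, on their centre line; the grasp point (between the pads) lies 19 mm behind it; z points along the fingers, y is the direction in which the jaws open and shut (so a half turn about z gives the same grasp; the last joint's range is limited). The gripper opens to 85 mm and grips with 20 to 120 N. Pads are 22 mm wide; open, the fingers measure 114 mm over their backs; the gripper's body (76 mm by 85 mm) begins 54 mm behind the grasp point. The pads swing forward as they close: fully open they stand 13 mm farther back than shut.
Start: joints at [1.256, 0.423, 1.63, -0, 1.089, -0.019], TCP at [182.159, 597.849, 231.319] pointing down, gripper open.
Joint ranges: [-3, 3], [-0.9, 2.11], [0.09, 2.58], [-1.31, 4.45], [0.11, 2.69], [-2.54, 2.54]. Speed limits (rad/s): [2.39, 2.39, 3.01, 3.14, 3.14, 3.14].

## Interface

Orientations are given as a unit quaternion [w, x, y, z].
In Python, from cell import status, imaging, robot, nets gives the robot as it stands.
- The arm moves only by the tool carry_out, never from a script. Its argument "steps" is a list of rows, each an object of numbers: "dx", "dy", "dz": the shift along the tool's x, y, z in m; "twist": the turn about the tool's z in degrees; "hand": the closure, from 0 (fully open) to 1 (shut). In form: [{"dx": .., "dy": .., "dz": .., "twist": .., "hand": ..}, ...]. A call has 1 to 5 rows; each row shifts and turns the pose as measured when the row begins, along the tool's axes as they then stand; what a row does not reach is not made up. A row lasts 1/8 s, in which the tool goes at most 62.5 mm and 10.7 degrees, less where a joint would pass 70% of its speed; a pose out of reach is approached as far as the arm can. A call with a gripper value outside its range is refused whole. The fingers move at their own pace and stop on an object; the grip force is fixed at half the most. Time passes only in rows, so rows that do not move let the fingers close. It gives the time, the measured TCP pose, the force and the opening at its end, in the units of the state.
- status.get_state(): the state, without advancing time (a new reading comes with each control period).
- imaging.get_image(name): name is "side" or "top" or "wrist"; returns a dict with "image" (420x560x3 uint8, red, green, blue), "fx", "fy", "cx", "cy" (pixels), "rvec" (rotation vector, rad) and "tvec" (3), from world to camera coordinates, as OpenCV has them. Camera axes: x right, y down, z forward; pixel columns grow to the right and rows downward; lengths in mm; the calibration is good to about 2 mm. A picture is of the moment at which its call begins. There is no depth.
- robot.sign_off(): hands the job in, once; it reports no verdict.
Trained networks look in a picture, given as the dict that the camera call returned (one of the last four; its "shot" number tells which), for a name from the list of things; names that differ only in an ending like _2 or _b are one class to them, and where a whole thing is asked for, a point or a joint stands for the part that bears it (a point fixed in the world has none). Each returns a list of dicts, best first, with "conf" (0 to 1); they miss things now and then, are a little off and sometimes report something else, mostly with a low value. They report only what shows in the picture. A call takes as long as a camera call. They do not tell look-alikes from the thing itself.
- nets.boxes_of(name, picture): "extent" ([centre column, centre row, width, height] in pixels, round what is visible of it).
- nets.landmark_of(name, picture): "at" ([column, row] in pixels: a listed point, or the origin of a listed thing).
The state is a dict: "time_s": time; "joints": joint angles; "joint_velocities": joint speeds; "tau": joint torques, N m; "position": TCP position; "eef_rot": TCP orientation; "ft_force": force on the tool from outside, world axes, zero at the start; "ft_torque": the same for the moment, N m; "finger_gap": opening from 0.0 (shut) to 1.0 (fully open).
Only numpy, scipy, OpenCV 4.12 (cv2) and the standard library are available. Lean on these libraries where they do the work, as an engineer would, in place of code of your own. Each camera call takes 0.05 s, during which the arm holds its last target. There are 200 camera calls.

## Task

Fix the brass die insert that stands in the channel of the clamping fixture: push it with the fingertips along the channel until it sits fully home in the vee stop, and only then flip the clamp's toggle lever past centre so that it snaps shut with its rubber foot holding the insert down. Nothing is to be picked up or tipped over, and the jar, the smaller insert beside the fixture and the hex key stay where they are.

Things in the scene. Friction and masses are not known exactly. Their poses are not given: they have to be found in the camera images.
- fixture: Fixture bolted to the table: aluminium plate 236 x 84 x 12 mm. Origin at the centre of the plate's underside, on the table; z up; +x runs along the plate, from the channel to the vee stop and on to the clamp (the way the insert is pushed). The channel is two dark rails 6 mm high above the plate, 33 mm apart, from x = -106 to -6 mm. The clamp's fork at x = 62 mm is 48 mm high above the plate
- seat (a point): Where the insert belongs: point on the plate's top (12 mm above the table), at the fixture's x = 0, y = 0, where the insert's axis stands when it touches both jaws of the vee stop. The jaws are two dark blocks 14 mm high above the plate, set as a wide, shallow vee open toward the fixture's -x
- pivot (a point): Centre of the lever's hinge pin, 62 mm beyond the seat along the fixture's +x, 52 mm above the table. The pin lies along the fixture's y
- clamp_lever (a joint): Toggle lever's angle, rad: 0 open (as it starts), growing as the handle swings over toward the fixture's -x and the clamp arm comes down. A spring holds it at both ends; dead centre is near 0.6, handle nearly upright: before it the lever springs back open, past it it snaps shut by itself. About 1.15 with the foot on the insert, 1.25 (its stop) with none. Takes up to 0.5 N m, some 6 N at the grip
- lever_grip (a point): Centre of the black round grip on the lever's handle, 82 mm from the pivot; grip 19 mm thick, 51 mm long with round ends, its top 25 mm beyond this point. Open, the handle leans about 36 degrees from upright toward the fixture's +x: this point is then 48 mm beyond the pivot and 118 mm above the table. Shut, it leans 30 degrees toward -x. It is pushed over from its +x side
- clamp_foot (a point): Centre of the underside of the round rubber foot, 13 mm across, on a screw at the end of the lever's 62 mm clamp arm; it comes down on top of the seated insert. With the lever open the arm points up, 66 degrees above level, on the pivot's -x side, its end about 100 to 115 mm above the table
- die_insert: The brass die insert to be clamped: a round flange 30 mm across at the bottom with a narrower boss above, 26 mm high over all, 0.12 kg, standing loose on the fixture's plate between the rails, 35 to 65 mm short of the seat. Origin at the centre of its underside
- small_insert: Bystander: another brass die insert, 26 mm across and 26 mm high, on the table beside the fixture. Origin at the centre of its underside
- jar: Bystander: white sample jar with a white lid, 58 mm across, 86 mm high, on the table beside the fixture. Origin at the centre of its underside
- hex_key: Bystander: small black L-shaped hex key, 24 x 73 x 6 mm, lying flat on the table between the fixture and the power strip. Origin at the centre of its underside
There are look-alikes about, which are no part of the job. What is shaped like the die_insert but turquoise is not meant.

How it is judged (in metres and radians):
On the way, in this order (a step that is already met when the one before it is completed fails the run):
1. the insert is home in the vee stop while the lever is still open (horizontal distance between die_insert and seat below 0.004 m and value of joint clamp_lever below 0.35 rad), for 0.2 s.
2. the lever is past centre and shut on the seated insert (value of joint clamp_lever above 1.05 rad and horizontal distance between die_insert and seat below 0.004 m), for 0.2 s.
At the end, for the whole second after the job is handed in: The lever has been left shut on the insert (1.05 to 1.22 rad, its foot 23 to 30 mm over the seat, carried by the insert), and the insert stands upright on the plate, at rest, with its axis within 4 mm of the seat (all of step 2 and value of joint clamp_lever below 1.22 rad and z of die_insert in the frame of seat below 0.003 m and angle between die_insert's own z axis and vertical below 0.1 rad and linear speed of die_insert below 0.02 m/s and distance between clamp_foot and seat between 0.023 and 0.03 m); the robot touches nothing.
It fails at once if the insert is lifted more than 6 mm off the plate (z of die_insert in the frame of seat above 0.006 m).
It fails at once if the insert is tipped by more than 0.4 rad (angle between die_insert's own z axis and vertical above 0.4 rad).
It fails at once if the jar is moved by more than 15 mm (distance of jar from where it was at the start of the episode above 0.015 m).
It fails at once if the smaller insert is moved by more than 15 mm (distance of small_insert from where it was at the start of the episode above 0.015 m).
It fails at once if the hex key is moved by more than 15 mm (distance of hex_key from where it was at the start of the episode above 0.015 m).
It also fails if it takes over 48 s, if anything falls off the work surface, if the arm or the gripper's body presses on something with over 40 N, if the wrist force passes 120 N, or if a joint passes its speed limit or range.

## Working session

There is one attempt and no reset: what is moved stays moved. The work goes in short steps, Python scripts to look and compute and a tool call to move; the robot and the scene stay as the last step left them, time stands still between calls to the robot, and variables do not carry over. Pictures are saved under pics/ and viewed, about 8 in all and at most 12, crops included, and the job is handed in when it is done.

Besides the shell and the picture viewer there is one more tool, called after "Request:" in YAML: its name, and indented under it one key for each argument. carry_out: Moves the arm, as the interface text tells. Its arguments: {"type":"object","properties":{"steps":{"type":"array"}},"required":["steps"]}

```bash
ls; mkdir -p pics; cat > h.py <<'E'
import numpy as np,cv2
from cell import status,imaging,robot,nets
def P(d): 
    R=cv2.Rodrigues(np.array(d["rvec"],float))[0];return R,np.array(d["tvec"],float).ravel(),np.array([[d["fx"],0,d["cx"]],[0,d["fy"],d["cy"]],[0,0,1.]])
def ray(d,uv):
    R,t,K=P(d);v=R.T@np.linalg.inv(K)@np.array([uv[0],uv[1],1.]);return -R.T@t,v
def onz(d,uv,z):
    c,v=ray(d,uv);return c+v*(z-c[2])/v[2]
def proj(d,p):
    R,t,K=P(d);q=K@(R@np.array(p,float)+t);return q[:2]/q[2]
def tri(a,ua,b,ub):
    A=[];B=[]
    for d,u in((a,ua),(b,ub)):
        c,v=ray(d,u);v/=np.linalg.norm(v);M=np.eye(3)-np.outer(v,v);A.append(M);B.append(M@c)
    return np.linalg.solve(sum(A),sum(B))
def save(d,n,crop=None,s=1):
    im=d["image"][...,::-1]
    if crop: im=im[crop[1]:crop[3],crop[0]:crop[2]]
    cv2.imwrite(n,cv2.resize(im,None,fx=s,fy=s,interpolation=cv2.INTER_CUBIC))
E
python3 - <<'E'
from h import *
D={n:imaging.get_image(n) for n in("side","top","wrist")}
cv2.imwrite("pics/a.png",np.vstack([np.hstack([D["side"]["image"],D["top"]["image"]])])[...,::-1][:,:,:].copy())
im=np.hstack([D["side"]["image"],D["top"]["image"]])[...,::-1]
save(D["side"],"pics/side.png",s=1.4);save(D["top"],"pics/top.png",s=1.4)
for n in D:
    print(n,"cam",ray(D[n],(280,210))[0].round())
    for k in("seat","pivot","lever_grip","clamp_foot","die_insert","small_insert","jar","hex_key","fixture"):
        print(n,k,[(np.round(r["at"]).tolist(),round(r["conf"],2)) for r in nets.landmark_of(k,D[n])][:4])
print(status.get_state())
E
```

```text
pics
side cam [ 288. -744.  559.]
side seat [([298.0, 223.0], 0.68)]
side pivot [([296.0, 192.0], 0.65)]
side lever_grip [([294.0, 160.0], 0.69)]
side clamp_foot [([296.0, 226.0], 0.65), ([295.0, 181.0], 0.59)]
side die_insert [([294.0, 274.0], 0.73), ([253.0, 284.0], 0.59), ([235.0, 245.0], 0.53), ([328.0, 267.0], 0.51)]
side small_insert [([268.0, 228.0], 0.43)]
side jar [([334.0, 231.0], 0.73)]
side hex_key [([288.0, 326.0], 0.54)]
side fixture [([296.0, 229.0], 0.78)]
top cam [346. 100. 940.]
top seat [([227.0, 205.0], 0.68), ([207.0, 193.0], 0.55)]
top pivot [([190.0, 196.0], 0.81), ([225.0, 200.0], 0.32)]
top lever_grip [([163.0, 183.0], 0.83), ([190.0, 195.0], 0.49)]
top clamp_foot [([206.0, 191.0], 0.91)]
top die_insert [([317.0, 250.0], 0.7), ([298.0, 193.0], 0.55), ([163.0, 181.0], 0.53), ([253.0, 264.0], 0.43)]
top small_insert [([217.0, 236.0], 0.65)]
top jar [([244.0, 165.0], 0.97), ([162.0, 183.0], 0.48)]
top hex_key [([374.0, 237.0], 0.49)]
top fixture [([224.0, 204.0], 0.6), ([245.0, 204.0], 0.51)]
wrist cam [115. 617. 372.]
wrist seat []
wrist pivot []
wrist lever_grip []
wrist clamp_foot []
wrist die_insert []
wrist small_insert [([121.0, 398.0], 0.75)]
wrist jar []
wrist hex_key []
wrist fixture []
{'time_s': 1.5, 'joints': array([ 1.25603308e+00,  4.23085955e-01,  1.62989170e+00, -1.14640883e-05,
        1.08861957e+00, -1.89911456e-02]), 'joint_velocities': array([ 0.00156185,  0.00108375, -0.00054651,  0.00100052, -0.00049107,
        0.00270207]), 'tau': array([-2.61358982e-03, -5.57345867e+01, -2.82126832e+01, -1.83331226e-04,
        1.26178791e-03,  1.17231952e-06]), 'position': array([182.14214373, 597.85385182, 231.33110644]), 'eef_rot': array([ 4.62892259e-06,  1.47344961e-01,  9.89085164e-01, -3.09382124e-06]), 'ft_force': array([ 0.82977789, -0.2917884 , -1.23149729]), 'ft_torque': array([-0.02372256,  0.00263969, -0.02726668]), 'finger_gap': 0.9984917072797499}
```

View pics/side.png

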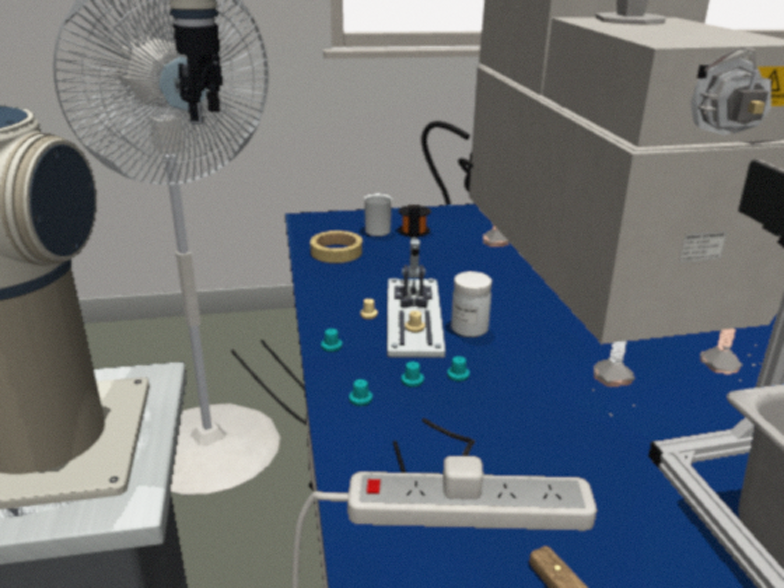

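View pics/top.png

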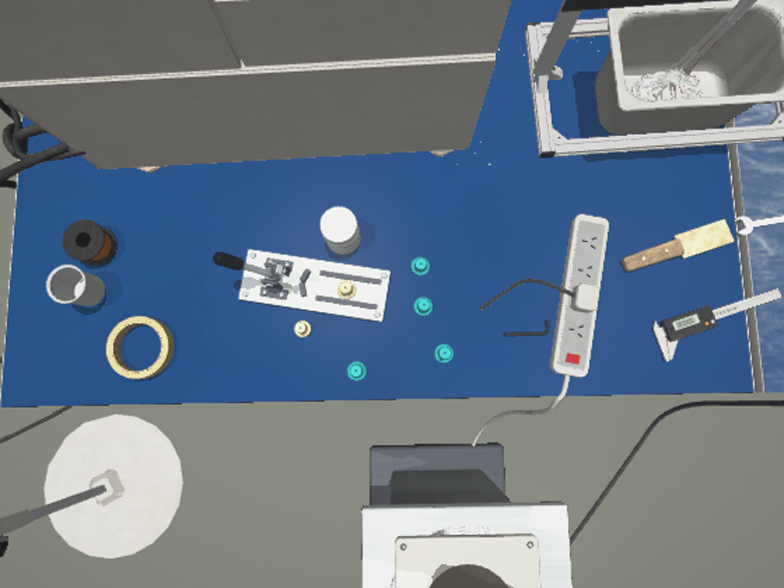

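```bash
python3 - <<'E'
from h import *
d=imaging.get_image("top");s=imaging.get_image("side")
c=d["image"][165:245,140:300];e=s["image"][165:260,235:365]
a=cv2.resize(c,None,fx=5,fy=5,interpolation=2)[...,::-1];cv2.imwrite("pics/c.png",a)
for n,im,box in(("top",d,(165,170,285,240)),):
    I=im["image"].astype(int);m=(I.min(2)>165)&(I.max(2)-I.min(2)<40)
    M=np.zeros(m.shape,np.uint8);M[box[1]:box[3],box[0]:box[2]]=m[box[1]:box[3],box[0]:box[2]]
    n_,L,st,_=cv2.connectedComponentsWithStats(M);
    M=(L==1+st[1:,4].argmax())
    ys,xs=np.nonzero(M);W=np.array([onz(im,(x,y),12)[:2] for x,y in zip(xs,ys)],np.float32)
    r=cv2.minAreaRect(W);print(r,cv2.boxPoints(r))
I=d["image"].astype(int);m=(I[...,0]-I[...,2]>45)
n_,L,st,ce=cv2.connectedComponentsWithStats(m[180:250,190:280].astype(np.uint8));
for i in range(1,n_):
  if st[i,4]>15: u=ce[i]+[190,180];print("brass",u,st[i],onz(d,u,12+12).round(1),onz(d,u,12).round(1))
for k in("jar","small_insert","hex_key"):
    for r in nets.boxes_of(k,d)[:2]: print(k,r, onz(d,r["extent"][:2],43 if k=="jar" else 8).round())
bt=nets.landmark_of("lever_grip",d)[0]["at"];bs=nets.landmark_of("lever_grip",s)[0]["at"];print("grip",tri(d,bt,s,bs))
bt=nets.landmark_of("pivot",d)[0]["at"];bs=nets.landmark_of("pivot",s)[0]["at"];print("piv",tri(d,bt,s,bs), onz(d,bt,52))
bt=nets.landmark_of("seat",d)[0]["at"];print("seat", onz(d,bt,12))
E
```

```text
((500.1175231933594, 228.79058837890625), (234.61058044433594, 83.15727233886719), 79.8547592163086) [[438.52637 120.64326]
 [520.3834  105.99561]
 [561.7087  336.93793]
 [479.85162 351.58557]]
brass [247.17808219 206.69863014] [51 21 13 12 73] [488.9 176.1  24. ] [490.8 177.1  12. ]
brass [218.42307692 236.23076923] [23 51  9 10 26] [424.3 240.2  24. ] [425.3 242.1  12. ]
jar {'extent': [241.8, 165.2, 27.2, 33.6], 'conf': 0.63} [579. 186.  43.]
small_insert {'extent': [217.3, 233.8, 13.0, 9.0], 'conf': 0.6} [431. 245.   8.]
small_insert {'extent': [247.4, 208.7, 11.3, 16.0], 'conf': 0.31} [487. 177.   8.]
hex_key {'extent': [217.5, 203.1, 129.8, 47.9], 'conf': 0.5} [501. 245.   8.]
grip [524.10138329 341.4796942  118.31967164]
piv [513.31117533 294.9028414   52.07958757] [514.2195872  294.83063531  52.        ]
seat [496.93872385 228.61869755  12.        ]
```

View pics/c.png

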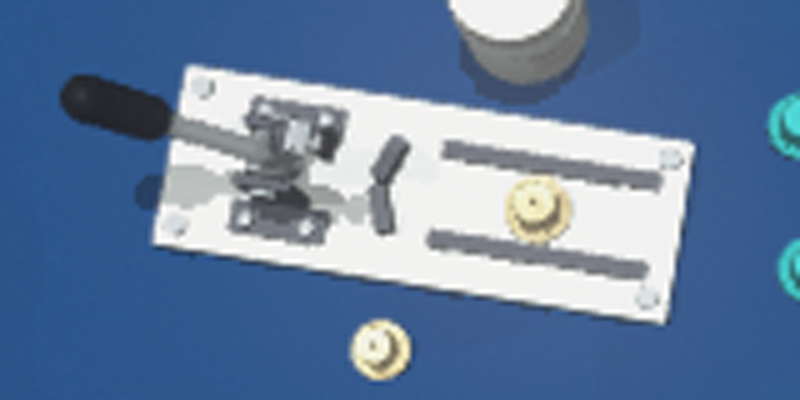

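The brass insert between the rails, at crop (538,210), is the die_insert. The brass one on the table at (380,350) is small_insert, and the turquoise ones are not part of the job. Turning the tool by -6.8° lines tool y up with fixture +x and tool x with fixture +y, so I'll start moving.

Request:
carry_out:
  steps:
    - {"dx":0,"dy":0,"dz":0,"twist":-6.8,"hand":1}
    - {"dx":-0.042,"dy":-0.045,"dz":0,"twist":0,"hand":1}
    - {"dx":-0.042,"dy":-0.045,"dz":0,"twist":0,"hand":1}
    - {"dx":-0.042,"dy":-0.045,"dz":0,"twist":0,"hand":1}
    - {"dx":-0.042,"dy":-0.045,"dz":0,"twist":0,"hand":1}

```text
time_s: 2.62
position: [318.3, 390.9, 231.3]
eef_rot: [0.001, 0.083, 0.997, 0.002]
ft_force: [0.6, 1.1, 0.6]
finger_gap: -0.002
```

Request:
carry_out:
  steps:
    - {"dx":-0.042,"dy":-0.045,"dz":0,"twist":0,"hand":1}
    - {"dx":-0.042,"dy":-0.045,"dz":0,"twist":0,"hand":1}
    - {"dx":-0.042,"dy":-0.045,"dz":0,"twist":0,"hand":1}
    - {"dx":-0.042,"dy":-0.045,"dz":0,"twist":0,"hand":1}
    - {"dx":0,"dy":0,"dz":0,"twist":0,"hand":1}

```text
time_s: 3.25
position: [458.4, 178.9, 232.5]
eef_rot: [0.003, 0.085, 0.996, 0.003]
ft_force: [-0.0, -0.6, -0.3]
finger_gap: 0.0
```

```bash
cat >> h.py <<'E'
O=np.array([500.1,228.8]);A=np.radians(79.85)
u=np.array([np.cos(A),np.sin(A)]);n=np.array([-u[1],u[0]])
def fx(p): r=np.array(p[:2])-O;return (r@u).round(1),(r@n).round(1)
def st():
    s=status.get_state();q=s["eef_rot"];y=np.array([2*(q[1]*q[2]-q[0]*q[3]),1-2*(q[1]**2+q[3]**2)])
    print("t",s["time_s"],"tcp",s["position"].round(1),"fix",fx(s["position"]),"yaw",np.degrees(np.arctan2(y[1],y[0])).round(2),"F",s["ft_force"].round(1),"gap",round(s["finger_gap"],3))
E
python3 - <<'E'
from h import *
st()
d=imaging.get_image("wrist");save(d,"pics/w1.png",s=1.4)
for k in("die_insert","seat","pivot"): print(k,[(r["at"],r["conf"],fx(onz(d,r["at"],52 if k=="pivot" else 12))) for r in nets.landmark_of(k,d)])
E
```

```text
t 3.25 tcp [458.4 178.9 232.5] fix (np.float64(-56.4), np.float64(32.2)) yaw 80.24 F [-0.  -0.6 -0.3] gap 0.0
die_insert [([256.1, 102.7], 0.96, (np.float64(-85.8), np.float64(124.9))), ([148.5, 143.5], 0.91, (np.float64(-212.8), np.float64(78.9))), ([198.3, 244.5], 0.88, (np.float64(-163.5), np.float64(-48.5))), ([283.3, 211.0], 0.87, (np.float64(-54.0), np.float64(-2.9))), ([186.1, 202.4], 0.6, (np.float64(-174.6), np.float64(7.7)))]
seat [([324.7, 209.3], 0.72, (np.float64(-2.1), np.float64(-0.5)))]
pivot [([384.8, 218.5], 0.92, (np.float64(59.8), np.float64(0.5)))]
```

View pics/w1.png

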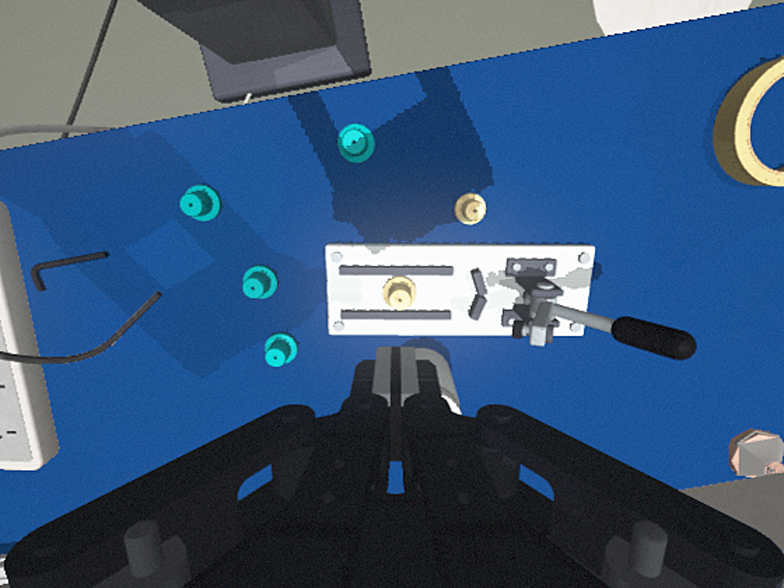

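Request:
carry_out:
  steps:
    - {"dx":-0.032,"dy":-0.044,"dz":0,"twist":0.4,"hand":1}
    - {"dx":0,"dy":0,"dz":0.06,"twist":0,"hand":1}
    - {"dx":0,"dy":0,"dz":0.06,"twist":0,"hand":1}
    - {"dx":0,"dy":0,"dz":0.05,"twist":0,"hand":1}
    - {"dx":0,"dy":0,"dz":0,"twist":0,"hand":1}

```text
time_s: 4.08
position: [482.2, 142.7, 60.1]
eef_rot: [0.005, 0.079, 0.997, 0.004]
ft_force: [-1.6, -0.6, -0.5]
finger_gap: -0.0
```

```bash
python3 - <<'E'
from h import *
st()
d=imaging.get_image("wrist");save(d,"pics/w2.png",s=1.4)
for k in("die_insert","seat","pivot"): print(k,[(r["at"],r["conf"],fx(onz(d,r["at"],52 if k=="pivot" else 12))) for r in nets.landmark_of(k,d)])
E
```

```text
t 4.075 tcp [482.2 142.7  60.1] fix (np.float64(-87.9), np.float64(2.4)) yaw 81.0 F [-1.6 -0.6 -0.5] gap -0.0
die_insert [([179.9, 296.1], 0.92, (np.float64(-160.0), np.float64(-46.8))), ([154.1, 219.5], 0.78, (np.float64(-172.5), np.float64(10.5))), ([75.6, 114.5], 0.77, (np.float64(-212.5), np.float64(75.6))), ([287.5, 32.0], 0.63, (np.float64(-87.4), np.float64(121.9))), ([336.9, 236.0], 0.61, (np.float64(-51.1), np.float64(0.8)))]
seat [([414.4, 235.9], 0.92, (np.float64(1.3), np.float64(1.7)))]
pivot [([555.2, 261.6], 0.72, (np.float64(61.6), np.float64(3.1)))]
```

View pics/w2.png

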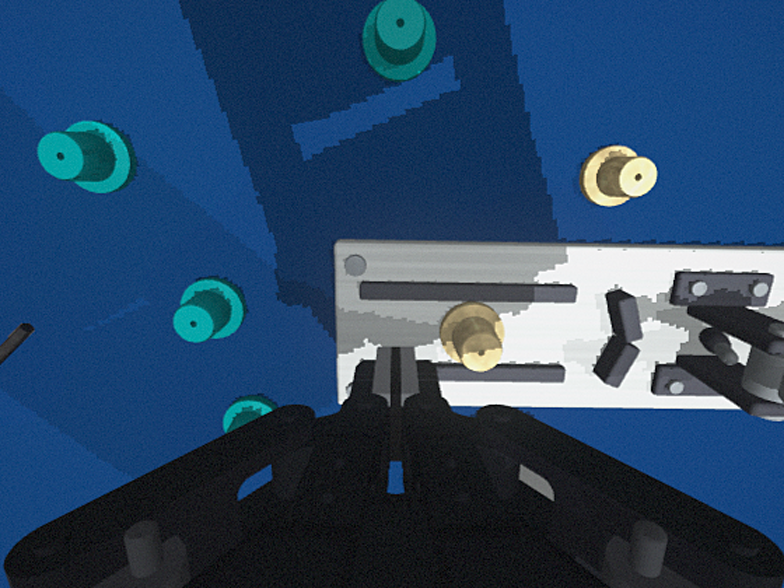

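Request:
carry_out:
  steps:
    - {"dx":0,"dy":-0.004,"dz":0.015,"twist":0.9,"hand":1}
    - {"dx":0,"dy":0,"dz":0.02,"twist":0,"hand":1}
    - {"dx":0,"dy":0,"dz":0,"twist":0,"hand":1}

```text
time_s: 4.65
position: [490.4, 140.1, 33.3]
eef_rot: [0.015, 0.088, 0.996, 0.008]
ft_force: [-0.8, -0.4, 0.1]
finger_gap: 0.001
```

```bash
python3 - <<'E'
from h import *
st()
E
```

```text
t 4.65 tcp [490.4 140.1  33.3] fix (np.float64(-89.0), np.float64(-6.0)) yaw 79.95 F [-0.8 -0.4  0.1] gap 0.001
```

Request:
carry_out:
  steps:
    - {"dx":0.006,"dy":0,"dz":0,"twist":0,"hand":1}
    - {"dx":0,"dy":0,"dz":0,"twist":0,"hand":1}

```text
time_s: 4.9
position: [484.6, 141.1, 34.3]
eef_rot: [0.016, 0.088, 0.996, 0.008]
ft_force: [-0.2, -0.4, 0.1]
finger_gap: -0.0
```

```bash
python3 - <<'E'
from h import *
st();print(status.get_state()["eef_rot"],status.get_state()["joint_velocities"].round(3))
E
```

```text
t 4.9 tcp [484.6 141.1  34.3] fix (np.float64(-89.0), np.float64(-0.2)) yaw 79.91 F [-0.2 -0.4  0.1] gap -0.0
[0.01580197 0.08811043 0.99595172 0.00818604] [-0.005 -0.007 -0.015 -0.    -0.003 -0.001]
```

Request:
carry_out:
  steps:
    - {"dx":0.002,"dy":0,"dz":0.008,"twist":0,"hand":1}
    - {"dx":0.001,"dy":0,"dz":0.008,"twist":0,"hand":1}
    - {"dx":0,"dy":0,"dz":0,"twist":0,"hand":1}

```text
time_s: 5.28
position: [482.5, 142.1, 17.9]
eef_rot: [0.016, 0.088, 0.996, 0.008]
ft_force: [0.6, 0.5, 0.7]
finger_gap: -0.003
```

```bash
python3 - <<'E'
from h import *
st();print(status.get_state()["eef_rot"].round(4))
d=imaging.get_image("wrist");save(d,"pics/w3.png",(100,100,540,400),1.6)
E
```

```text
t 5.275 tcp [482.5 142.1  17.9] fix (np.float64(-88.5), np.float64(2.1)) yaw 79.91 F [0.6 0.5 0.7] gap -0.003
[0.0165 0.0881 0.9959 0.0084]
```

View pics/w3.png

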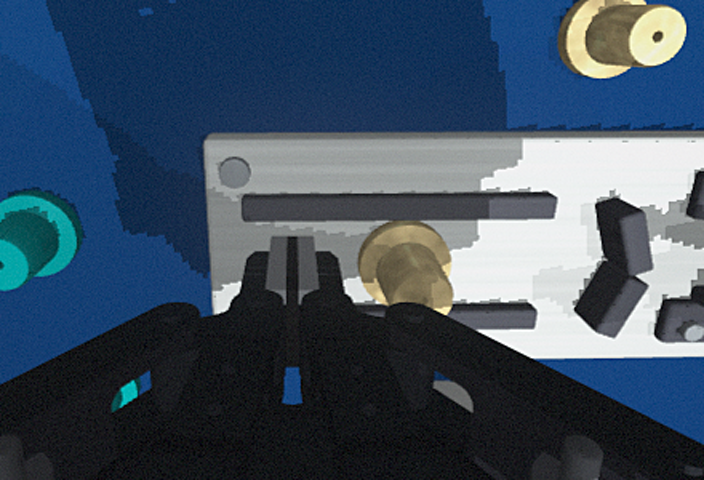

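Fingertips are between the rails (tip at crop (292,237)), with the insert about 13 mm ahead at (404,260). With the fingers shut, the gripper's body would come within about 1 mm of the open clamp foot. I'll back up and open the fingers about 20 mm, so that the leading finger pushes.

Request:
carry_out:
  steps:
    - {"dx":0,"dy":-0.009,"dz":0,"twist":0,"hand":1}
    - {"dx":0,"dy":0,"dz":0,"twist":0,"hand":0.75}
    - {"dx":0,"dy":0,"dz":0,"twist":0,"hand":0.75}
    - {"dx":0,"dy":0,"dz":0,"twist":0,"hand":0.75}

```text
time_s: 5.82
position: [481.2, 132.4, 18.1]
eef_rot: [0.017, 0.088, 0.996, 0.009]
ft_force: [0.1, 0.0, -0.1]
finger_gap: 0.25
```

```bash
python3 - <<'E'
from h import *
st()
d=imaging.get_image("wrist");save(d,"pics/w4.png",(100,100,540,400),1.6)
E
```

```text
t 5.825 tcp [481.2 132.4  18.1] fix (np.float64(-98.2), np.float64(1.6)) yaw 79.88 F [ 0.1  0.  -0.1] gap 0.25
```

View pics/w4.png

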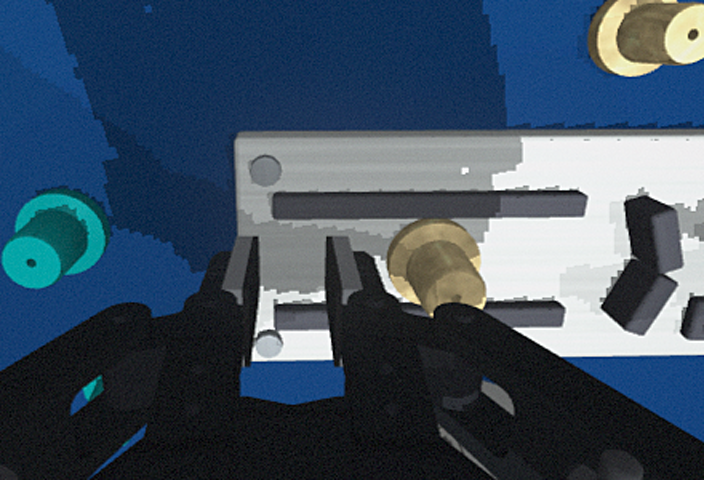

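Request:
carry_out:
  steps:
    - {"dx":0,"dy":0,"dz":0.003,"twist":0,"hand":0.75}
    - {"dx":0,"dy":0.012,"dz":0,"twist":0,"hand":0.75}
    - {"dx":0,"dy":0.012,"dz":0,"twist":0,"hand":0.75}
    - {"dx":0,"dy":0.012,"dz":0,"twist":0,"hand":0.75}
    - {"dx":0,"dy":0,"dz":0,"twist":0,"hand":0.75}

```text
time_s: 6.5
position: [488.5, 171.3, 15.7]
eef_rot: [0.017, 0.088, 0.996, 0.009]
ft_force: [-0.7, -0.3, -0.2]
finger_gap: 0.25
```

```bash
python3 - <<'E'
from h import *
st()
d=imaging.get_image("wrist");save(d,"pics/w5.png",(100,100,540,400),1.6)
E
```

```text
t 6.5 tcp [488.5 171.3  15.7] fix (np.float64(-58.6), np.float64(1.3)) yaw 79.94 F [-0.7 -0.3 -0.2] gap 0.25
```

View pics/w5.png

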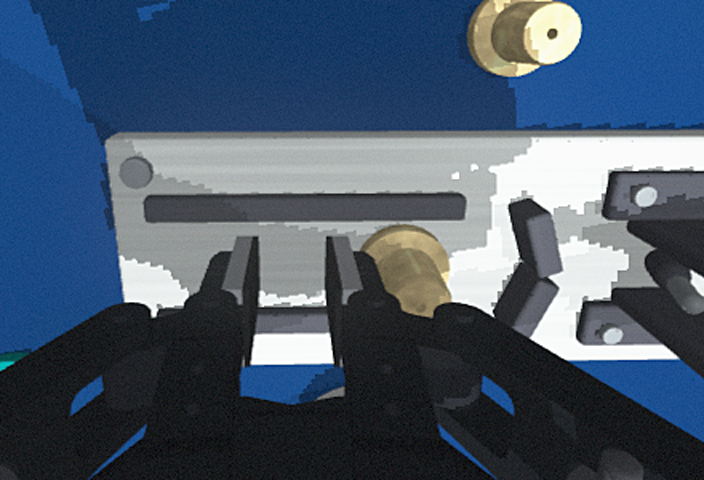

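Request:
carry_out:
  steps:
    - {"dx":0,"dy":0.007,"dz":0,"twist":0,"hand":0.75}
    - {"dx":0,"dy":0.007,"dz":0,"twist":0,"hand":0.75}
    - {"dx":0,"dy":0.004,"dz":0,"twist":0,"hand":0.75}
    - {"dx":0,"dy":0,"dz":0,"twist":0,"hand":0.75}

```text
time_s: 7.05
position: [491.1, 189.4, 15.9]
eef_rot: [0.017, 0.088, 0.996, 0.008]
ft_force: [1.1, 0.2, -0.8]
finger_gap: 0.25
```

Request:
carry_out:
  steps:
    - {"dx":0,"dy":0.002,"dz":0,"twist":0,"hand":0.75}
    - {"dx":0,"dy":0,"dz":0,"twist":0,"hand":0.75}

```text
time_s: 7.3
position: [490.6, 189.7, 15.8]
eef_rot: [0.016, 0.089, 0.996, 0.007]
ft_force: [-0.1, -0.3, -0.7]
finger_gap: 0.25
```

```bash
python3 - <<'E'
from h import *
st()
d=imaging.get_image("wrist");save(d,"pics/w6.png",(200,130,440,330),2.5)
E
```

```text
t 7.3 tcp [490.6 189.7  15.8] fix (np.float64(-40.1), np.float64(2.4)) yaw 79.84 F [-0.1 -0.3 -0.7] gap 0.25
```

View pics/w6.png

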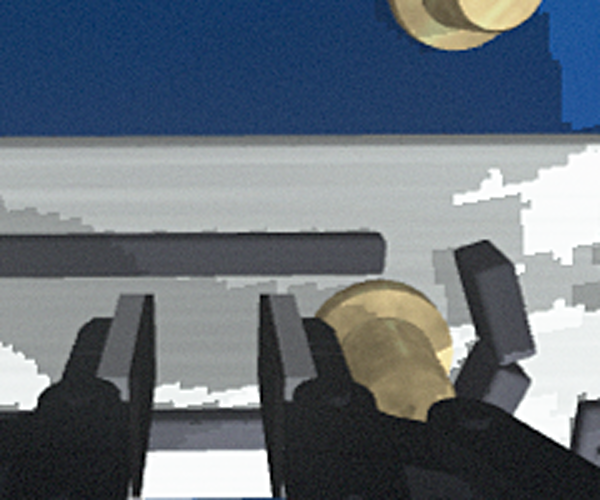

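Request:
carry_out:
  steps:
    - {"dx":0,"dy":0.004,"dz":0,"twist":0,"hand":0.75}
    - {"dx":0,"dy":0,"dz":0,"twist":0,"hand":0.75}

```text
time_s: 7.6
position: [489.0, 189.7, 15.1]
eef_rot: [0.013, 0.09, 0.996, 0.005]
ft_force: [-0.7, 0.3, -0.2]
finger_gap: 0.247
```

Request:
carry_out:
  steps:
    - {"dx":0,"dy":0.003,"dz":0,"twist":0,"hand":0.75}
    - {"dx":0,"dy":0,"dz":0,"twist":0,"hand":0.75}

```text
time_s: 7.85
position: [487.9, 189.8, 14.6]
eef_rot: [0.011, 0.091, 0.996, 0.003]
ft_force: [0.6, -0.9, -0.4]
finger_gap: 0.249
```

```bash
python3 - <<'E'
from h import *
st();s=status.get_state();print(s["joints"].round(3),s["tau"].round(1),s["ft_torque"].round(2),s["eef_rot"].round(4),s["joint_velocities"].round(3))
E
```

```text
t 7.85 tcp [487.9 189.8  14.6] fix (np.float64(-40.6), np.float64(5.1)) yaw 79.6 F [ 0.6 -0.9 -0.4] gap 0.249
[ 0.35   0.624  1.967 -0.007  0.527 -1.033] [  0.5 -53.  -13.4   0.1   0.1   0. ] [-0.05 -0.1  -0.03] [0.0112 0.0907 0.9958 0.0034] [-0.008 -0.002  0.001 -0.007 -0.     0.003]
```

```bash
python3 - <<'E'
from h import *
s=imaging.get_image("side");t=imaging.get_image("top")
a=cv2.resize(s["image"][120:260,250:360],None,fx=4,fy=4,interpolation=2);b=cv2.resize(t["image"][165:245,160:250],None,fx=4,fy=4,interpolation=2)
H=560;c=np.zeros((H,440+360,3),np.uint8);c[:,:440]=a;c[:320,440:]=b
cv2.imwrite("pics/st.png",c[...,::-1])
print(proj(s,[*(O+24*u),103]),proj(s,[*(O),12]))
E
```

```text
[295.80617244 181.77140572] [295.10979741 223.2126161 ]
```

View pics/st.png

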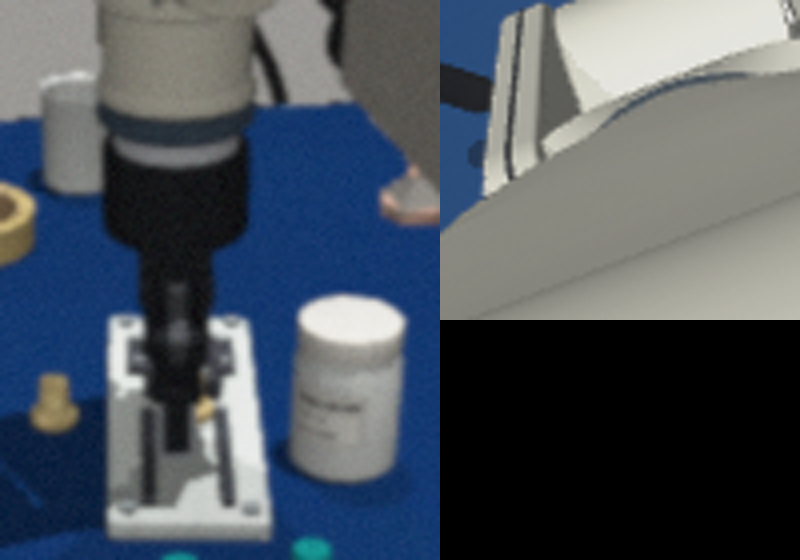

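Request:
carry_out:
  steps:
    - {"dx":0,"dy":0.002,"dz":0,"twist":0,"hand":0.75}

```text
time_s: 8.07
position: [487.6, 190.2, 14.5]
eef_rot: [0.01, 0.09, 0.996, 0.002]
ft_force: [0.6, -23.7, 2.8]
finger_gap: 0.252
```

```bash
python3 - <<'E'
from h import *
st();s=status.get_state();print(s["tau"].round(1),s["ft_torque"].round(2))
E
```

```text
t 8.075 tcp [487.6 190.2  14.5] fix (np.float64(-40.2), np.float64(5.5)) yaw 79.63 F [  0.6 -23.7   2.8] gap 0.252
[ 11.5 -52.7 -17.3   2.7  -1.2  -0. ] [-2.21 -0.68 -0.01]
```

The side view shows the gripper in line with the channel, with part of the insert showing in front of the fingers. The 24 N reaction has a long moment arm, and the insert was still about 5 mm short of the vee. So the gripper's body is meeting the clamp foot, as I feared. I'll back off and open further to put the lead finger further ahead of the body.

Request:
carry_out:
  steps:
    - {"dx":0,"dy":-0.01,"dz":0,"twist":0,"hand":0.75}
    - {"dx":-0.003,"dy":-0.012,"dz":0,"twist":0,"hand":0.75}
    - {"dx":0,"dy":0,"dz":0,"twist":0,"hand":0.4}
    - {"dx":0,"dy":0,"dz":0,"twist":0,"hand":0.4}
    - {"dx":0,"dy":0,"dz":0,"twist":0,"hand":0.4}

```text
time_s: 8.7
position: [488.0, 168.3, 14.8]
eef_rot: [0.012, 0.09, 0.996, 0.003]
ft_force: [-0.2, 0.4, -0.7]
finger_gap: 0.599
```

```bash
python3 - <<'E'
from h import *
st()
d=imaging.get_image("wrist");save(d,"pics/w7.png",(140,120,460,360),2.4)
E
```

```text
t 8.7 tcp [488.  168.3  14.8] fix (np.float64(-61.7), np.float64(1.3)) yaw 79.64 F [-0.2  0.4 -0.7] gap 0.599
```

View pics/w7.png

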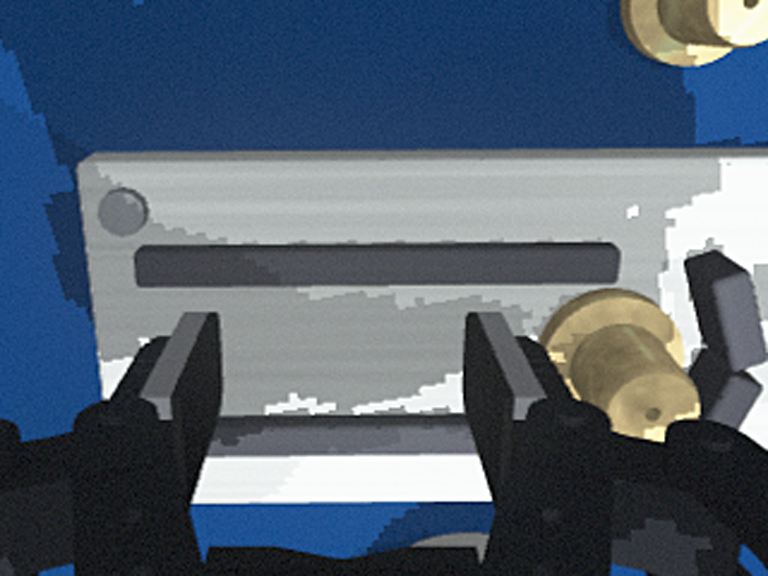

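Request:
carry_out:
  steps:
    - {"dx":0,"dy":0,"dz":0.003,"twist":0,"hand":0.4}
    - {"dx":0,"dy":0.005,"dz":0,"twist":0,"hand":0.4}
    - {"dx":0,"dy":0.004,"dz":0,"twist":0,"hand":0.4}

```text
time_s: 9.12
position: [489.7, 177.9, 11.6]
eef_rot: [0.012, 0.09, 0.996, 0.003]
ft_force: [-0.4, -1.2, 0.2]
finger_gap: 0.602
```

Request:
carry_out:
  steps:
    - {"dx":0,"dy":0.002,"dz":0,"twist":0,"hand":0.4}

```text
time_s: 9.25
position: [490.0, 180.2, 11.6]
eef_rot: [0.012, 0.09, 0.996, 0.003]
ft_force: [0.4, -1.1, 1.6]
finger_gap: 0.6
```

Request:
carry_out:
  steps:
    - {"dx":0,"dy":0.002,"dz":0,"twist":0,"hand":0.4}

```text
time_s: 9.38
position: [489.5, 181.5, 11.6]
eef_rot: [0.011, 0.09, 0.996, 0.002]
ft_force: [-2.5, -12.7, 7.4]
finger_gap: 0.602
```

```bash
python3 - <<'E'
from h import *
st();print(status.get_state()["ft_torque"].round(2))
E
```

```text
t 9.375 tcp [489.5 181.5  11.6] fix (np.float64(-48.5), np.float64(2.1)) yaw 79.72 F [ -2.5 -12.7   7.4] gap 0.602
[-1.9   0.26 -0.1 ]
```

Request:
carry_out:
  steps:
    - {"dx":0,"dy":0.001,"dz":0,"twist":0,"hand":0.4}

```text
time_s: 9.5
position: [488.9, 181.4, 11.7]
eef_rot: [0.01, 0.089, 0.996, 0.001]
ft_force: [-0.3, -9.4, 5.5]
finger_gap: 0.6
```

```bash
python3 - <<'E'
from h import *
st()
d=imaging.get_image("wrist");save(d,"pics/w8.png",(240,120,560,360),2.4)
for k in("die_insert","seat","pivot","clamp_foot"): print(k,[(np.round(r["at"]),round(r["conf"],2),fx(onz(d,r["at"],{"pivot":52,"clamp_foot":103}.get(k,12)))) for r in nets.landmark_of(k,d)])
E
```

```text
t 9.5 tcp [488.9 181.4  11.7] fix (np.float64(-48.6), np.float64(2.7)) yaw 79.74 F [-0.3 -9.4  5.5] gap 0.6
die_insert [(array([ 49., 251.]), 0.8, (np.float64(-167.2), np.float64(11.9))), (array([ 94., 347.]), 0.57, (np.float64(-155.3), np.float64(-47.4))), (array([373., 270.]), 0.56, (np.float64(-1.9), np.float64(-0.1)))]
seat [(array([379., 269.]), 0.17, (np.float64(1.0), np.float64(0.5)))]
pivot []
clamp_foot []
```

Request:
carry_out:
  steps:
    - {"dx":0,"dy":-0.004,"dz":0,"twist":0,"hand":0.4}
    - {"dx":0,"dy":-0.02,"dz":0,"twist":0,"hand":0.4}
    - {"dx":0,"dy":0,"dz":0,"twist":0,"hand":0.4}

```text
time_s: 10.12
position: [484.2, 156.4, 11.6]
eef_rot: [0.01, 0.09, 0.996, 0.002]
ft_force: [0.4, -0.1, 0.7]
finger_gap: 0.602
```

```bash
python3 - <<'E'
from h import *
st()
d=imaging.get_image("wrist");save(d,"pics/w8.png",(260,120,500,300),3.2)
for k in("die_insert","seat"): print(k,[(np.round(r["at"]),round(r["conf"],2),fx(onz(d,r["at"],{"pivot":52,"clamp_foot":103}.get(k,12)))) for r in nets.landmark_of(k,d)])
for p in((0,0),(-15,0),(15,0),(0,15),(0,-15),(-6,0)): print(p,(proj(d,[*(O+p[0]*u+p[1]*n),14])-[260,120])*3.2)
E
```

```text
t 10.125 tcp [484.2 156.4  11.6] fix (np.float64(-74.1), np.float64(2.9)) yaw 79.73 F [ 0.4 -0.1  0.7] gap 0.602
die_insert [(array([ 96., 247.]), 0.69, (np.float64(-168.3), np.float64(14.1))), (array([427., 267.]), 0.6, (np.float64(0.0), np.float64(1.9)))]
seat [(array([452., 124.]), 0.6, (np.float64(1.4), np.float64(73.1)))]
(0, 0) [537.16612088 487.71277728]
(-15, 0) [443.70766591 488.1589578 ]
(15, 0) [630.55308056 487.26693809]
(0, 15) [550.54699804 401.39379144]
(0, -15) [524.52471812 569.26147191]
(-6, 0) [499.79132292 487.89120851]
```

View pics/w8.png

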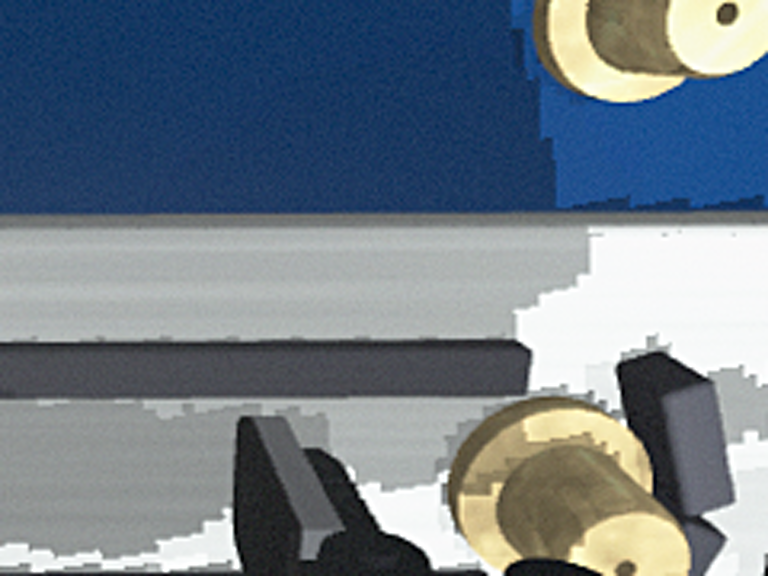

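The last viewed picture shows the insert upright. Its flange (crop (550,480)) bears on the jaw at (655,450), about 6 mm past the rail end, which puts it at x≈0. So it is seated. Next is the lever: rise, shut the fingers, and pass over to its +x side.

Request:
carry_out:
  steps:
    - {"dx":0,"dy":-0.002,"dz":-0.03,"twist":0,"hand":0.4}
    - {"dx":0,"dy":0,"dz":-0.06,"twist":0,"hand":0.4}
    - {"dx":0,"dy":0,"dz":-0.06,"twist":0,"hand":1}
    - {"dx":0,"dy":0,"dz":-0.06,"twist":0,"hand":1}
    - {"dx":0,"dy":0,"dz":-0.02,"twist":0,"hand":1}

```text
time_s: 10.9
position: [479.7, 156.3, 247.3]
eef_rot: [0.009, 0.088, 0.996, 0.002]
ft_force: [0.2, 1.0, -0.3]
finger_gap: 0.005
```

```bash
python3 - <<'E'
from h import *
st()
d=imaging.get_image("wrist")
for k,z in(("die_insert",12),("seat",12),("pivot",52),("lever_grip",118),("clamp_foot",103)): print(k,[(np.round(r["at"]),round(r["conf"],2),fx(onz(d,r["at"],z))) for r in nets.landmark_of(k,d)])
E
```

```text
t 10.9 tcp [479.7 156.3 247.3] fix (np.float64(-74.9), np.float64(7.3)) yaw 79.85 F [ 0.2  1.  -0.3] gap 0.005
die_insert [(array([272.,  81.]), 0.94, (np.float64(-85.9), np.float64(121.8))), (array([215., 222.]), 0.88, (np.float64(-163.4), np.float64(-49.8))), (array([164., 122.]), 0.7, (np.float64(-215.1), np.float64(76.5))), (array([339., 184.]), 0.58, (np.float64(-1.5), np.float64(0.1))), (array([203., 177.]), 0.57, (np.float64(-174.2), np.float64(10.0)))]
seat [(array([338., 183.]), 0.76, (np.float64(-3.0), np.float64(1.4)))]
pivot [(array([403., 188.]), 0.59, (np.float64(63.6), np.float64(4.3)))]
lever_grip [(array([479., 203.]), 0.62, (np.float64(109.0), np.float64(4.3)))]
clamp_foot [(array([381., 203.]), 0.79, (np.float64(22.8), np.float64(0.5))), (array([351., 123.]), 0.31, (np.float64(-12.2), np.float64(76.6)))]
```

Request:
carry_out:
  steps:
    - {"dx":-0.001,"dy":0.06,"dz":0,"twist":0,"hand":1}
    - {"dx":-0.001,"dy":0.06,"dz":0,"twist":0,"hand":1}
    - {"dx":-0.001,"dy":0.06,"dz":0,"twist":0,"hand":1}
    - {"dx":-0.001,"dy":0.06,"dz":0,"twist":0,"hand":1}
    - {"dx":0,"dy":0,"dz":0,"twist":0,"hand":1}

```text
time_s: 11.82
position: [522.3, 395.3, 230.2]
eef_rot: [-0.001, 0.09, 0.996, -0.005]
ft_force: [-0.5, -0.2, 0.8]
finger_gap: -0.002
```

```bash
python3 - <<'E'
from h import *
st()
d=imaging.get_image("wrist")
for k,z in(("die_insert",12),("seat",12),("pivot",52),("lever_grip",118)): print(k,[(np.round(r["at"]),round(r["conf"],2),fx(onz(d,r["at"],z))) for r in nets.landmark_of(k,d)])
E
```

```text
t 11.825 tcp [522.3 395.3 230.2] fix (np.float64(167.8), np.float64(7.5)) yaw 79.64 F [-0.5 -0.2  0.8] gap -0.002
die_insert [(array([146., 193.]), 0.8, (np.float64(-2.5), np.float64(-1.9))), (array([ 33., 231.]), 0.77, (np.float64(-153.6), np.float64(-51.0))), (array([ 12., 181.]), 0.64, (np.float64(-164.6), np.float64(13.3))), (array([64., 80.]), 0.55, (np.float64(-77.8), np.float64(126.6)))]
seat [(array([148., 192.]), 0.66, (np.float64(0.5), np.float64(-0.6)))]
pivot [(array([188., 197.]), 0.98, (np.float64(62.1), np.float64(1.8)))]
lever_grip [(array([215., 211.]), 0.63, (np.float64(107.3), np.float64(4.7)))]
```

Request:
carry_out:
  steps:
    - {"dx":-0.005,"dy":0,"dz":0.03,"twist":0,"hand":1}
    - {"dx":0,"dy":0,"dz":0.05,"twist":0,"hand":1}
    - {"dx":0,"dy":0,"dz":0.03,"twist":0,"hand":1}
    - {"dx":0,"dy":0,"dz":0,"twist":0,"hand":1}

```text
time_s: 12.58
position: [528.9, 383.9, 122.2]
eef_rot: [0.001, 0.096, 0.995, -0.004]
ft_force: [-0.3, -0.0, 0.2]
finger_gap: -0.001
```

```bash
python3 -c "
from h import *
st()"
```

```text
t 12.575 tcp [528.9 383.9 122.2] fix (np.float64(157.7), np.float64(-1.0)) yaw 79.03 F [-0.3 -0.   0.2] gap -0.001
```

Request:
carry_out:
  steps:
    - {"dx":0.003,"dy":0,"dz":0.006,"twist":-0.8,"hand":1}
    - {"dx":0,"dy":-0.015,"dz":0,"twist":0,"hand":1}
    - {"dx":0,"dy":-0.015,"dz":0,"twist":0,"hand":1}
    - {"dx":0,"dy":-0.015,"dz":0,"twist":0,"hand":1}

```text
time_s: 13.08
position: [524.2, 344.8, 125.7]
eef_rot: [0.009, 0.089, 0.996, 0.005]
ft_force: [0.1, 6.6, 4.2]
finger_gap: -0.003
```

```bash
python3 -c "
from h import *
st()"
```

```text
t 13.075 tcp [524.2 344.8 125.7] fix (np.float64(118.5), np.float64(-3.2)) yaw 79.82 F [0.1 6.6 4.2] gap -0.003
```

Request:
carry_out:
  steps:
    - {"dx":0.003,"dy":-0.014,"dz":0.003,"twist":0,"hand":1}
    - {"dx":0.001,"dy":-0.014,"dz":0.002,"twist":0,"hand":1}

```text
time_s: 13.32
position: [518.0, 318.4, 125.0]
eef_rot: [0.013, 0.089, 0.996, 0.008]
ft_force: [0.1, 1.2, -0.3]
finger_gap: 0.003
```

```bash
python3 -c "
from h import *
st()"
```

```text
t 13.325 tcp [518.  318.4 125. ] fix (np.float64(91.4), np.float64(-1.8)) yaw 79.83 F [ 0.1  1.2 -0.3] gap 0.003
```

Request:
carry_out:
  steps:
    - {"dx":0.001,"dy":-0.012,"dz":0.002,"twist":0,"hand":1}
    - {"dx":0.001,"dy":-0.012,"dz":0.002,"twist":0,"hand":1}
    - {"dx":0,"dy":-0.006,"dz":0.002,"twist":0,"hand":1}

```text
time_s: 13.7
position: [509.0, 285.1, 117.7]
eef_rot: [0.012, 0.089, 0.996, 0.007]
ft_force: [-0.1, 0.3, 0.5]
finger_gap: 0.003
```

```bash
python3 -c "
from h import *
st()
d=imaging.get_image('wrist')
save(d,'pics/w9.png',s=1.4)
for k,z in(('die_insert',12),('lever_grip',123),('clamp_foot',38)): print(k,[(np.round(r['at']),round(r['conf'],2),fx(onz(d,r['at'],z))) for r in nets.landmark_of(k,d)])
"
```

```text
t 13.7 tcp [509.  285.1 117.7] fix (np.float64(57.0), np.float64(1.2)) yaw 79.77 F [-0.1  0.3  0.5] gap 0.003
die_insert [(array([212., 208.]), 0.96, (np.float64(-1.3), np.float64(1.4))), (array([ 12., 196.]), 0.9, (np.float64(-166.0), np.float64(12.2))), (array([90., 47.]), 0.6, (np.float64(-81.0), np.float64(123.8))), (array([ 42., 262.]), 0.57, (np.float64(-155.3), np.float64(-48.3)))]
lever_grip [(array([211., 268.]), 0.79, (np.float64(21.0), np.float64(3.2)))]
clamp_foot [(array([221., 120.]), 0.69, (np.float64(15.2), np.float64(73.0))), (array([210., 218.]), 0.66, (np.float64(2.5), np.float64(0.7)))]
```

The lever has snapped over: the grip is at x≈21 as expected when shut, and the foot is at x≈2.5 over the insert. I'll retreat.

Request:
carry_out:
  steps:
    - {"dx":0,"dy":0.03,"dz":0,"twist":0,"hand":1}
    - {"dx":0,"dy":0.04,"dz":-0.02,"twist":0,"hand":1}
    - {"dx":0,"dy":0,"dz":-0.05,"twist":0,"hand":1}
    - {"dx":0,"dy":0,"dz":-0.05,"twist":0,"hand":1}
    - {"dx":0,"dy":0,"dz":0,"twist":0,"hand":1}

```text
time_s: 14.52
position: [519.9, 358.6, 241.7]
eef_rot: [0.012, 0.088, 0.996, 0.008]
ft_force: [-0.1, 0.3, -0.2]
finger_gap: 0.005
```

```bash
python3 -c "
from h import *
st()
d=imaging.get_image('wrist');s=imaging.get_image('side')
save(d,'pics/w10.png',(0,100,280,310),2.8)
for k,z in(('die_insert',12),('seat',12),('lever_grip',123),('clamp_foot',38)): print(k,[(np.round(r['at']),round(r['conf'],2),fx(onz(d,r['at'],z))) for r in nets.landmark_of(k,d)])
for k in('lever_grip','clamp_foot'):
  w=[r['at'] for r in nets.landmark_of(k,d)];v=[r['at'] for r in nets.landmark_of(k,s)]
  for a in w[:2]:
    for b in v[:2]: p=tri(d,a,s,b);print(k,fx(p),p[2].round(1))
for k in('jar','small_insert','hex_key'): print(k,[(np.round(r['at']),round(r['conf'],2)) for r in nets.landmark_of(k,s)][:2])
"
```

```text
t 14.525 tcp [519.9 358.6 241.7] fix (np.float64(131.2), np.float64(3.3)) yaw 79.91 F [-0.1  0.3 -0.2] gap 0.005
die_insert [(array([ 34., 173.]), 0.95, (np.float64(-168.0), np.float64(11.8))), (array([92., 74.]), 0.93, (np.float64(-78.3), np.float64(123.4))), (array([ 57., 224.]), 0.72, (np.float64(-155.6), np.float64(-55.2))), (array([168., 186.]), 0.7, (np.float64(-7.3), np.float64(-4.5))), (array([171., 182.]), 0.6, (np.float64(-3.5), np.float64(0.3)))]
seat [(array([177., 183.]), 0.72, (np.float64(4.1), np.float64(-1.7)))]
lever_grip [(array([156., 204.]), 0.74, (np.float64(20.7), np.float64(2.7)))]
clamp_foot [(array([171., 186.]), 0.86, (np.float64(5.0), np.float64(0.6))), (array([221., 185.]), 0.17, (np.float64(63.5), np.float64(1.8)))]
lever_grip (np.float64(20.4), np.float64(1.1)) 122.3
lever_grip (np.float64(-32.4), np.float64(-61.5)) 0.8
clamp_foot (np.float64(7.3), np.float64(0.8)) 44.6
clamp_foot (np.float64(59.8), np.float64(-2.4)) 18.0
jar [(array([334., 236.]), 0.66), (array([298., 222.]), 0.2)]
small_insert [(array([265., 228.]), 0.68), (array([296., 226.]), 0.63)]
hex_key [(array([290., 327.]), 0.56)]
```

Request:
carry_out:
  steps:
    - {"dx":0.006,"dy":-0.05,"dz":-0.005,"twist":0,"hand":1}
    - {"dx":0.006,"dy":-0.05,"dz":-0.005,"twist":0,"hand":1}
    - {"dx":0.006,"dy":-0.05,"dz":-0.005,"twist":0,"hand":1}
    - {"dx":0.006,"dy":-0.05,"dz":-0.005,"twist":0,"hand":1}
    - {"dx":0,"dy":0,"dz":0,"twist":0,"hand":1}

```text
time_s: 15.8
position: [457.2, 158.9, 254.4]
eef_rot: [0.009, 0.088, 0.996, 0.005]
ft_force: [1.3, 0.9, -0.0]
finger_gap: -0.0
```

```bash
python3 -c "
from h import *
st()
d=imaging.get_image('wrist')
for k,z in(('die_insert',12),('seat',12),('pivot',52),('fixture',0),('clamp_foot',38)): print(k,[(np.round(r['at']),round(r['conf'],2),fx(onz(d,r['at'],z))) for r in nets.landmark_of(k,d)])
I=d['image'].astype(int);m=((I[...,0]-I[...,2])>40).astype(np.uint8)
N,L,S,C=cv2.connectedComponentsWithStats(m)
for i in range(1,N):
  if 40<S[i,4]<3000:
    b=S[i];print('brass',b, 'minx side',fx(onz(d,(b[0],C[i][1]),15)),'max',fx(onz(d,(b[0]+b[2],C[i][1]),15)))
# plate extent at z=12 along the +-30 mm lateral lines
g=I.min(2)
for y in(36,-36):
  v=[(x,g[tuple(np.round(proj(d,[*(O+x*u+y*n),12])).astype(int)[::-1])]) for x in range(-126,-104,1)]
  print(y,v)
"
```

```text
t 15.8 tcp [457.2 158.9 254.4] fix (np.float64(-76.3), np.float64(30.0)) yaw 79.94 F [ 1.3  0.9 -0. ] gap -0.0
die_insert [(array([217., 236.]), 0.95, (np.float64(-162.7), np.float64(-50.3))), (array([168., 139.]), 0.93, (np.float64(-214.9), np.float64(78.5))), (array([274.,  99.]), 0.82, (np.float64(-84.4), np.float64(125.7))), (array([203., 193.]), 0.82, (np.float64(-177.0), np.float64(10.6))), (array([338., 200.]), 0.71, (np.float64(-1.1), np.float64(-0.1)))]
seat [(array([336., 201.]), 0.89, (np.float64(-2.6), np.float64(-0.7)))]
pivot [(array([394., 204.]), 0.68, (np.float64(58.7), np.float64(6.0))), (array([343., 207.]), 0.32, (np.float64(-2.0), np.float64(2.9))), (array([341., 199.]), 0.26, (np.float64(-5.6), np.float64(11.8)))]
fixture [(array([338., 197.]), 0.6, (np.float64(1.5), np.float64(1.8)))]
clamp_foot [(array([341., 204.]), 0.61, (np.float64(-1.3), np.float64(2.0)))]
brass [ 526   39   34   88 1087] minx side (np.float64(214.5), np.float64(138.8)) max (np.float64(255.2), np.float64(138.9))
brass [337 133  21  21 180] minx side (np.float64(-6.4), np.float64(75.6)) max
[... 940 characters left out ...]
np.int64(253)), (-112, np.int64(254)), (-111, np.int64(254)), (-110, np.int64(245)), (-109, np.int64(176)), (-108, np.int64(151)), (-107, np.int64(149)), (-106, np.int64(149)), (-105, np.int64(176))]
-36 [(-126, np.int64(49)), (-125, np.int64(49)), (-124, np.int64(54)), (-123, np.int64(57)), (-122, np.int64(56)), (-121, np.int64(56)), (-120, np.int64(61)), (-119, np.int64(47)), (-118, np.int64(56)), (-117, np.int64(56)), (-116, np.int64(196)), (-115, np.int64(255)), (-114, np.int64(254)), (-113, np.int64(254)), (-112, np.int64(252)), (-111, np.int64(240)), (-110, np.int64(222)), (-109, np.int64(222)), (-108, np.int64(218)), (-107, np.int64(218)), (-106, np.int64(222)), (-105, np.int64(222))]
```

```bash
python3 -c "
from h import *
print(robot.sign_off());st()"
```

```text
the job is handed in; nothing more can be done
None
the job is handed in; nothing more can be done
```

I pushed the brass insert home in the vee stop, then flipped the toggle lever past centre. It snapped shut on the insert, and I handed the job in at about 15.8 s.

**Seating:** With the fingers nearly shut, the push stalled about 7 mm short at 24 N. The gripper body was probably meeting the open clamp foot. I backed off, opened the fingers further so the leading finger sat further ahead of the body, and pushed again. The push then stopped firmly, with about 13 N at the fingertips. The last picture I could view showed the insert upright against one jaw; the other jaw was hidden.

**Final checks:**
- **Lever:** the grip's position gives a lever angle of about 1.16 rad. That matches the foot resting on the insert (about 1.15) rather than the empty stop (1.25).
- **Insert:** in the last close measurement its axis was about 1 to 2 mm from the seat.
- **Clear of contact:** the arm was clear, with wrist force around 1 N.
- **Bystanders:** the jar, smaller insert and hex key showed at about the same places in the side view, within 2–5 pixels. I did not turn that into millimetres.

**Checks that disagreed or failed:**
- One oblique view from farther off put the insert and seat about 8 mm apart. The closer view did not bear that out.
- The camera put the clamp foot at 45 mm above the table instead of the expected 38 mm, with a weak fix. I relied on the lever angle instead.
- The final picture could not be viewed because the limit of 12 was reached, so the end checks are numerical only.

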